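Hold the check module against both dock contacts

ROBOT

A 7-joint arm with a two-finger parallel gripper is mounted at the origin on the work surface. World frame = base frame: x ahead of the robot, y to its left, z up, the work surface at z = 0. Lengths are in m, angles in rad, forces in N, time in s.
With the tool pointing down it reaches from about 0.4 to 0.875 m from the base axis. Payload 6.5 kg.
Tool frame: the origin (TCP) lies between the finger pads; the fingertips stand 17 mm ahead of it and the grasp point (between the pads) lies 2 mm behind it; z points along the fingers, y is the line along which they close (so a half turn about z gives the same grasp; the last joint's range is limited). The gripper opens to 88 mm and grips with 3 to 60 N. Pads are 18 mm wide; open, the fingers measure 123 mm over their backs; the gripper's body (75 mm by 187 mm) begins 45 mm behind the grasp point.
Start: joints at [1.272, 0.536, -0.004, 1.538, 0.003, 1.067, -0.071], TCP at [0.15, -0.632, 0.256] pointing down, gripper open.
Joint ranges: [-2.7, 2.7], [-0.37, 2.16], [-1.27, 1.26], [0.24, 2.4], [-1.31, 4.45], [0.19, 1.91], [-2.76, 2.76]. Speed limits (rad/s): [2.39, 2.39, 3.14, 3.14, 3.14, 3.14, 3.14].

INTERFACE

Orientations are given as a rotation vector (axis times angle).
In Python, from bench import bot gives the robot as it stands.
- The arm moves only by the tool move_arm, never from a script. Its argument "increments" is a list of rows, each a list of 3 entries, a list of its own where there are three numbers: the shift along the tool's x, y, z normalised to -1 to 1, where 1 is 0.15 m, then the turn about the tool's z normalised to -1 to 1, where 1 is 2 rad, then the opening, from 0 (shut) to 1 (fully open). A call has 1 to 5 rows; each row is the pose to reach, as a shift and turn from the pose commanded when the call began, along the tool's axes at that moment; what a row does not reach only later rows make up. A row lasts 1/8 s, in which the tool goes at most 62.5 mm and 10.7 degrees, less where a joint would pass 70% of its speed; a pose out of reach is approached as far as the arm can. A call with a number of a shift or a turn outside -1 to 1 is refused whole. A call with a gripper value outside its range is refused whole. The fingers move at their own pace and stop on an object; "force" is the grip in N (left out, the last holds). Time passes only in rows, so rows that repeat a pose let the fingers close. It gives the time, the measured TCP pose, the force, the opening and the grip force at its end, in the units of the state.
- bot.get_obs(): the state, without advancing time (a new reading comes with each control period).
- bot.get_image(name): name is "scene" or "top" or "wrist"; returns the picture (400x640x3 uint8, red, green, blue); there is no depth.
- bot.camera_params(name): a dict with "mtx" (3x3 intrinsics, pixels), "eye" and "orientation" of the camera in the world; the wrist camera has in their place "T_tool_cam" (4x4, takes a point from camera to tool coordinates, whose origin is the TCP and whose axes are the flange's). Camera axes: x right, y down, z forward; pixel columns grow to the right and rows downward; lengths in m; the calibration is good to about 2 mm. A picture is of the moment at which its call begins: read the wrist's pose just before it. camera_params takes no time and is no camera call.
- bot.close_job(): hands the job in; it is judged then, once.
The state is a dict: "t": time; "joint_positions": joint angles; "joint_velocities": joint speeds; "joint_torque": joint torques, N m; "tool_pos": TCP position; "tool_rot": TCP orientation; "ft_force": force on the tool from outside, world axes, zero at the start; "ft_torque": the same for the moment, N m; "opening": finger opening in m; "gripper_force": force on a finger pad.
Only numpy, scipy, OpenCV 4.12 (cv2) and the standard library are available. Lean on these libraries where they do the work, as an engineer would, in place of code of your own. Each camera call takes 0.05 s, during which the arm holds its last target. There are 200 camera calls.

TASK

Set the check module with the blue slanted pad upright on the dock's metal deck, centred between the black lines with its brass contacts squarely facing the brass bar, and let go of it. Then push diagonally on its blue pad, firmly but without ramming, until it presses the bar fully back and the deck fully down together, and finish while still holding that push. Press only on the module, not on the dock, and leave everything else where it is.

Things in the scene. Friction and masses are not known exactly. Their poses are not given: they have to be found in the camera images.
- module: Module to be tested: grey block, BLUE pad on its slanted front, blue disc on top, 70 deep (x) x 64 wide (y) x 50 high, 0.2 to 0.3 kg. Origin: centre of underside; +x to the upright back with three brass contacts. Its top front edge is cut at 45 degrees, from x = -35, z = 26 to x = -11, z = 50. Sides (y = +-32) are flat, to grip from above between x = -11 and +35.
- module_pad: The module's blue push pad, 30 x 56 mm, fixed on its slant, standing 1 mm proud of it. Origin: centre of the slant, at (-23, 0, 38) mm of the module. Its z points out of the slant (up and towards the front, at 45 degrees), so a push goes along -z; its y runs across the module; its x runs along the slope (+x up it).
- spare: Another module, same shape and axes, with an ORANGE pad and disc; must stay where it is. Origin: centre of underside.
- dock: Dock, fixed to the counter: black base 135 x 130 mm, 18 high (x from -60 to +75), white upright fence at its back (x from 59 to 75, full width, top at 72 mm). Origin: at counter height under the deck; +x from the open front to the fence, +y left along it, z up. The deck is free at its front and both sides.
- seat (a point): Point on the dock, at (13, 0, 28) mm of it, axes as the dock's: where the origin of the module is when it is centred and both deck and bar are fully pressed.
- dock_deck (a joint): Travel (m) of the sprung aluminium deck, 95 x 90 mm (dock x from -45 to +50), top 32 mm above the counter when up: 0 up, 0.004 fully down. It stays level. About 4 N of load starts it, 8 N bottoms it, the module's own 2 to 3 N included, so the module alone does not sink it. Black lines at y = +-37 mm.
- dock_bar (a joint): Travel (m) of the sprung brass bar in the fence, 70 wide, 40 to 66 mm above the counter, face at dock x = 44 mm when out: 0 out, 0.004 fully back. 1.5 N starts it, 5.5 N bottoms it; it pushes a module that is let go forward again. Deck and bar are slippery (friction about 0.2): 10 to 20 N on the pad at 45 degrees bottoms both.
- waste_bottle: White bottle, 80 diameter, 190 high, at the back; bystander. Origin: centre of underside.
- spray_bottle: White spray bottle with a red head, 72 diameter, 200 high, at the back left; bystander. Origin: centre of underside.
- tube_rack: Blue tube rack 70 x 160, 97 high over its caps, at the back; bystander. Origin: centre of underside.
- reagent_jar: Small amber jar, 44 diameter, 55 high, behind the dock at the right; bystander. Origin: centre of underside.
- buffer_bottle: Amber bottle with a blue cap, 60 diameter, 130 high, at the back; bystander. Origin: centre of underside.
Mind the look-alikes: they are no part of the job. Leave any green look-alike of the dock alone. What is shaped like the module but purple is not meant.

How it is judged:
By the outcome, as a careful person would: the job done as asked, in the order asked, and still so for the second after the job is handed in, while the arm keeps its last pose, push and grip.
It also fails if it takes over 59 s, if anything falls off the work surface, if the arm or the gripper's body presses on something with over 40 N, if the wrist force passes 120 N, or if a joint passes its speed limit or range.

## Working session

There is one attempt and no reset: what is moved stays moved. The work goes in short steps, Python scripts to look and compute and a tool call to move; the robot and the scene stay as the last step left them, time stands still between calls to the robot, and variables do not carry over. Pictures are saved under pics/ and viewed, at most 10 in all, crops included, and the job is handed in when it is done.

Besides the shell and the picture viewer there is one more tool, called after "Call:" by a JSON object that holds its "fn" and its "kwargs", one argument or row to a line. move_arm: Moves the arm, as the interface text tells. Scaled input: -1 to 1 covers 0.15 m each way for a shift and 2 rad each way for a turn. Its arguments: {"type":"object","properties":{"increments":{"type":"array"},"force":{"type":"number"}},"required":["increments"]}

```bash
mkdir -p pics; ls; python3 - <<'E'
from bench import bot
import cv2,numpy as np
o=bot.get_obs(); print({k:np.round(v,3).tolist() for k,v in o.items()})
for n in("scene","top","wrist"):
    p=bot.camera_params(n); print(n,{k:np.round(v,4).tolist() for k,v in p.items()})
    cv2.imwrite(f"pics/{n}0.png",bot.get_image(n)[:,:,::-1])
E
```

```text
pics
{'t': 0.0, 'joint_positions': [1.272, 0.537, -0.004, 1.539, 0.003, 1.067, -0.071], 'joint_velocities': [-0.001, -0.001, -0.0, -0.001, -0.0, 0.001, 0.0], 'joint_torque': [0.001, -57.097, 0.991, -25.16, -0.056, 0.018, 0.0], 'tool_pos': [0.15, -0.632, 0.255], 'tool_rot': [-3.119, -0.365, 0.001], 'ft_force': [-0.811, 0.097, 0.42], 'ft_torque': [-0.043, -0.001, -0.05], 'gripper_force': 0.0, 'opening': 0.088}
scene {'mtx': [[407.819, 0.0, 324.6756], [0.0, 407.819, 207.0531], [0.0, 0.0, 1.0]], 'eye': [0.9994, 0.6002, 0.9359], 'orientation': [-0.9183, -2.6154, 0.9491]}
top {'mtx': [[487.0631, 0.0, 311.0512], [0.0, 487.0631, 198.8812], [0.0, 0.0, 1.0]], 'eye': [0.3219, 0.0226, 1.1635], 'orientation': [-2.0797, 2.1439, -0.2173]}
wrist {'mtx': [[329.8571, 0.0, 319.1635], [0.0, 329.8571, 197.2814], [0.0, 0.0, 1.0]], 'T_tool_cam': [[0.0005, -0.9541, -0.2995, 0.0781], [1.0, 0.0001, 0.0013, -0.0004], [-0.0012, -0.2995, 0.9541, -0.1285], [0.0, 0.0, 0.0, 1.0]]}
```

View pics/top0.png

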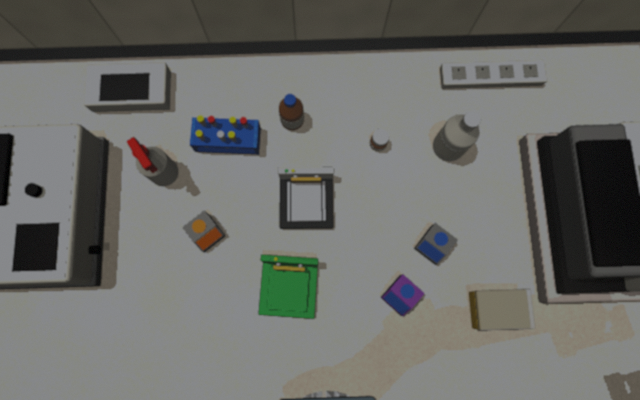

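View pics/scene0.png

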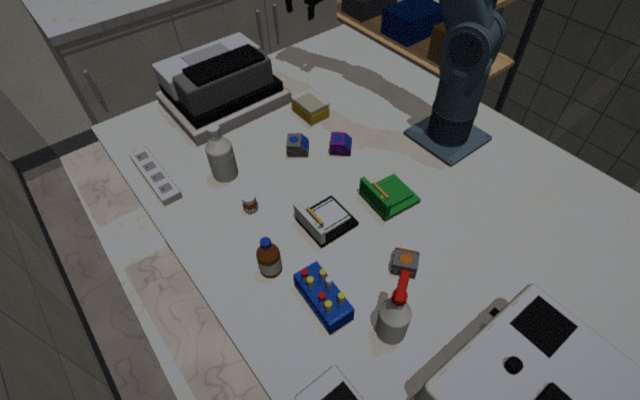

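The top view shows the blue module near pixel (435,243), the dock near (306,200), the orange spare near (205,231), and the purple and green look-alikes at (403,294) and (289,287). The scene view agrees, with the module near (297,145) and the dock near (326,219).

```bash
cat > h.py <<'E'
from bench import bot
import cv2,numpy as np
from scipy.spatial.transform import Rotation as R
def shot(n,name=None):
    o=bot.get_obs(); im=bot.get_image(n); p=bot.camera_params(n)
    if name: cv2.imwrite(f"pics/{name}.png",im[:,:,::-1])
    if n=="wrist":
        T=np.eye(4);T[:3,:3]=R.from_rotvec(o["tool_rot"]).as_matrix();T[:3,3]=o["tool_pos"];T=T@p["T_tool_cam"]
    else:
        T=np.eye(4);T[:3,:3]=R.from_rotvec(np.ravel(p["orientation"])).as_matrix();T[:3,3]=p["eye"]
    return im,(np.array(p["mtx"]),T)
def ray(c,uv):
    d=c[1][:3,:3]@np.linalg.solve(c[0],[uv[0],uv[1],1.]); return c[1][:3,3],d/np.linalg.norm(d)
def onz(c,uv,z):
    e,d=ray(c,uv); return e+d*(z-e[2])/d[2]
def proj(c,P):
    q=c[0]@(c[1][:3,:3].T@(np.asarray(P)-c[1][:3,3])); return q[:2]/q[2]
def tri(obs):
    A=np.zeros((3,3));b=np.zeros(3)
    for c,uv in obs:
        e,d=ray(c,uv);M=np.eye(3)-np.outer(d,d);A+=M;b+=M@e
    X=np.linalg.solve(A,b); return X,[np.round(proj(c,X)-uv,1).tolist() for c,uv in obs]
def blobs(im,lo,hi,box=None,amin=20):
    m=cv2.inRange(cv2.cvtColor(im,cv2.COLOR_RGB2HSV),np.array(lo),np.array(hi))
    if box:
        k=np.zeros_like(m);x0,y0,x1,y1=box;k[y0:y1,x0:x1]=255;m&=k
    n,l,s,ce=cv2.connectedComponentsWithStats(m)
    return [(int(s[i,4]),ce[i],(l==i).astype(np.uint8)) for i in sorted(range(1,n),key=lambda i:-s[i,4]) if s[i,4]>=amin]
E
python3 - <<'E'
from h import *
t,ct=shot("top");s,cs=shot("scene")
print("R tool",R.from_rotvec(bot.get_obs()["tool_rot"]).as_matrix().round(3).tolist())
for im,c,box in((t,ct,(410,220,460,270)),(s,cs,(280,125,315,165))):
    for a,ce,m in blobs(im,(100,120,30),(125,255,255),box,8):
        print(a,ce.round(1),cv2.minAreaRect(cv2.findNonZero(m)),onz(c,ce,.05).round(3),onz(c,ce,.038).round(3))
print(onz(ct,(306,180),.06),onz(ct,(306,204),.03))
a=cv2.resize(t[150:240,260:350],None,fx=4,fy=4,interpolation=2);b=cv2.resize(t[205:295,390:480],None,fx=4,fy=4,interpolation=2)
cv2.imwrite("pics/crop.png",np.hstack([a,b])[:,:,::-1])
E
```

```text
R tool [[0.973, 0.231, -0.0], [0.231, -0.973, 0.001], [-0.0, -0.001, -1.0]]
254 [430.5 251.1] ((430.44000244140625, 251.08001708984375), (24.799999237060547, 10.399999618530273), 36.869895935058594) [ 0.425 -0.248  0.05 ] [ 0.426 -0.251  0.038]
136 [440.8 238.4] ((440.75006103515625, 238.25003051757812), (12.727920532226562, 12.020814895629883), 45.0) [ 0.453 -0.274  0.05 ] [ 0.455 -0.277  0.038]
80 [304.1 142.2] ((304.0, 142.0), (14.0, 6.0), 90.0) [ 0.435 -0.238  0.05 ] [ 0.427 -0.25   0.038]
45 [293.  139.1] ((293.0, 139.0), (6.0, 8.0), 90.0) [ 0.454 -0.274  0.05 ] [ 0.446 -0.285  0.038]
[0.5983545 0.0310202 0.06     ] [0.54724061 0.03288106 0.03      ]
```

The two views triangulate the disc to (0.4535, -0.274, 0.05) and the pad to (0.4265, -0.2505, 0.038). That puts the module's yaw at about -41°. I'll bring the wrist over it, keeping clear of the machine on the right.

Call:
{"fn": "move_arm", "kwargs": {
  "increments": [
    [[0.285, -0.62, 0], 0, 1],
    [[0.285, -0.62, 0], 0, 1]
  ]
}}

```text
t: 0.5
tool_pos: [0.1707, -0.5298, 0.2552]
tool_rot: [-3.119, -0.366, -0.0]
ft_force: [-0.0, 0.1, -0.1]
opening: 0.0882
gripper_force: 0.0
```

Call:
{"fn": "move_arm", "kwargs": {
  "increments": [
    [[0.285, -0.62, 0], 0, 1],
    [[0.285, -0.62, 0], 0, 1],
    [[0.285, -0.62, 0], 0, 1]
  ]
}}

```text
t: 0.88
tool_pos: [0.1909, -0.4293, 0.2558]
tool_rot: [-3.119, -0.37, -0.0]
ft_force: [0.0, -1.4, -0.9]
opening: 0.0884
gripper_force: 0.0
```

Call:
{"fn": "move_arm", "kwargs": {
  "increments": [
    [[0.97, -0.31, 0.18], 0, 1],
    [[0.97, -0.31, 0.18], 0, 1],
    [[0.97, -0.31, 0.18], 0, 1]
  ]
}}

```text
t: 1.25
tool_pos: [0.3239, -0.3519, 0.2284]
tool_rot: [-3.12, -0.369, -0.002]
ft_force: [-1.2, -0.4, -0.0]
opening: 0.0883
gripper_force: 0.0
```

Call:
{"fn": "move_arm", "kwargs": {
  "increments": [
    [[0.97, -0.31, 0.18], 0.1, 1],
    [[0.97, -0.31, 0.18], 0.2, 1],
    [[0.97, -0.31, 0.18], 0.3, 1],
    [[0.97, -0.31, 0.18], 0.39, 1],
    [[0.97, -0.31, 0.18], 0.475, 1]
  ]
}}

```text
t: 1.88
tool_pos: [0.4528, -0.2748, 0.2013]
tool_rot: [2.965, -1.038, 0.0]
ft_force: [-0.3, -0.3, -0.4]
opening: 0.0881
gripper_force: 0.0
```

```bash
python3 - <<'E'
from h import *
w,c=shot("wrist","w1")
o=bot.get_obs();print(o["tool_pos"],R.from_rotvec(o["tool_rot"]).as_matrix().round(3).tolist(),o["joint_positions"].round(2))
for a,ce,m in blobs(w,(100,110,25),(125,255,255),None,100):
    print(a,ce.round(1),cv2.minAreaRect(cv2.findNonZero(m)),onz(c,ce,.05).round(4),onz(c,ce,.038).round(4))
E
```

```text
[ 0.45255698 -0.27502263  0.20147414] [[0.777, -0.63, 0.0], [-0.63, -0.777, -0.001], [0.0, 0.0, -1.0]] [ 0.47  0.4  -0.02  1.91  0.01  0.83 -1.8 ]
1000 [319.5 187.1] ((319.5, 187.0), (34.0, 35.0), 90.0) [ 0.4523 -0.2745  0.05  ] [ 0.4497 -0.2724  0.038 ]
757 [318.4 218.9] ((318.8583984375, 219.02200317382812), (60.057186126708984, 12.918830871582031), 1.4688007831573486) [ 0.4295 -0.255   0.05  ] [ 0.4259 -0.2521  0.038 ]
```

View pics/w1.png

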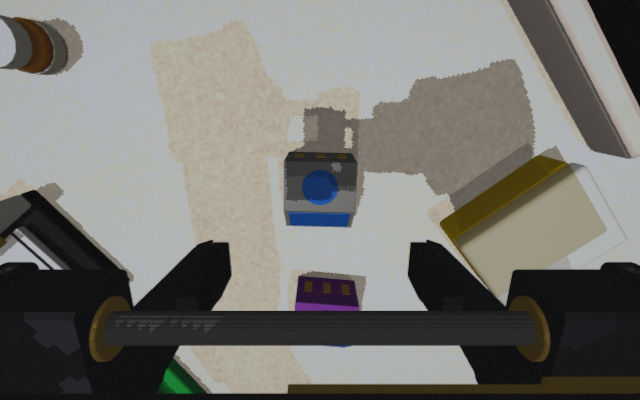

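The wrist view shows the blue module upright at about (320,190), nearly square to the tool, with its contacts at the top (row 156). The purple one is at (327,300). Next I'll work out the yaw and heights.

```bash
cat >> h.py <<'E'
def pad_yaw(c,m,z):
    "yaw of module +x from the pad's mid-line (constant height z)"
    x=np.arange(m.shape[1]);n=m.sum(0);ok=n>=.7*n.max();x=x[ok]
    y=(m*np.arange(m.shape[0])[:,None]).sum(0)[ok]/n[ok]
    k,b=np.polyfit(x,y,1);P=[onz(c,(u,k*u+b),z) for u in(x[0]-.5,x[-1]+.5)]
    d=P[1]-P[0]; return np.degrees(np.arctan2(d[1],d[0]))+90,np.linalg.norm(d),(P[0]+P[1])/2
E
python3 - <<'E'
from h import *
w,c=shot("wrist");t,ct=shot("top");s,cs=shot("scene")
B=((100,110,25),(125,255,255))
bw=blobs(w,*B,None,100);bs=blobs(s,*B,(280,125,315,165),8)
print("yaw,len,mid",pad_yaw(c,bw[1][2],.038))
print("disc",tri([(c,bw[0][1]),(cs,bs[1][1])]),"pad",tri([(c,bw[1][1]),(cs,bs[0][1])]))
print("disc w/o wrist",tri([(ct,(440.8,238.4)),(cs,bs[1][1])]))
g=cv2.cvtColor(w,cv2.COLOR_RGB2GRAY);R0=R.from_rotvec(bot.get_obs()["tool_rot"]).as_matrix();print(np.degrees(np.arctan2(R0[1,0],R0[0,0])))
E
```

```text
yaw,len,mid (np.float64(-39.381219099462555), np.float64(0.0549224768437185), array([ 0.42578035, -0.2521506 ,  0.038     ]))
disc (array([ 0.45218343, -0.27436315,  0.04844351]), [[-0.1, -0.2], [0.1, -0.0]]) pad (array([ 0.42530903, -0.25185201,  0.03571795]), [[-0.1, -0.3], [0.1, -0.0]])
disc w/o wrist (array([ 0.45311068, -0.27404806,  0.04919064]), [[-0.1, 0.1], [-0.1, -0.0]])
-38.059639699733474
```

```bash
python3 - <<'E'
from h import *
B=((100,110,25),(125,255,255))
for i in range(4):
    w,c=shot("wrist");bw=blobs(w,*B,None,100)
    p=bot.camera_params("wrist")["T_tool_cam"];T=c[1]@np.linalg.inv(p)  # tool pose used
    ty=np.degrees(np.arctan2(T[1,0],T[0,0]))
    y,l,mid=pad_yaw(c,bw[1][2],.038);d=onz(c,bw[0][1],.05)
    print("tool",T[:3,3].round(4),ty.round(2),"rel yaw",(y-ty).round(2),"disc in tool",(T[:3,:3].T@(d-T[:3,3])).round(4),"pad",(T[:3,:3].T@(mid-T[:3,3])).round(4))
E
```

```text
tool [ 0.4521 -0.2748  0.2016] -38.06 rel yaw -1.82 disc in tool [-1.000e-04 -4.000e-04  1.516e-01] pad [-0.0348 -0.0019  0.1636]
tool [ 0.452  -0.2747  0.2017] -38.08 rel yaw -2.19 disc in tool [ 1.000e-04 -3.000e-04  1.517e-01] pad [-0.0346 -0.0019  0.1636]
tool [ 0.452  -0.2746  0.2017] -38.12 rel yaw -2.35 disc in tool [ 0.0002 -0.0003  0.1517] pad [-0.0345 -0.0019  0.1637]
tool [ 0.4519 -0.2745  0.2017] -38.15 rel yaw -2.19 disc in tool [ 0.0003 -0.0003  0.1517] pad [-0.0344 -0.0014  0.1637]
```

Call:
{"fn": "move_arm", "kwargs": {
  "increments": [
    [[0, 0, 0.3], 0.018, 1],
    [[0, 0, 0.6], 0.018, 1],
    [[0, 0, 0.8], 0.018, 1],
    [[0, 0, 0.8], 0.018, 1]
  ]
}}

```text
t: 2.78
tool_pos: [0.4504, -0.2734, 0.08]
tool_rot: [-2.949, 1.081, 0.007]
ft_force: [-0.6, -0.0, -0.1]
opening: 0.0879
gripper_force: 0.0
```

```bash
python3 - <<'E'
from h import *
w,c=shot("wrist","w2");T=c[1]@np.linalg.inv(bot.camera_params("wrist")["T_tool_cam"])
print(T[:3,3].round(4),np.degrees(np.arctan2(T[1,0],T[0,0])).round(2))
for a,ce,m in blobs(w,(100,110,25),(125,255,255),None,100)[:3]:
    d=onz(c,ce,.05);print(a,ce.round(1),(T[:3,:3].T@(d-T[:3,3])).round(4))
E
```

```text
[ 0.4504 -0.2734  0.08  ] -40.27
2643 [319.1 243.7] [ 0.0024 -0.0004  0.03  ]
1131 [319.2 288.4] [-0.0247 -0.0004  0.0301]
```

View pics/w2.png

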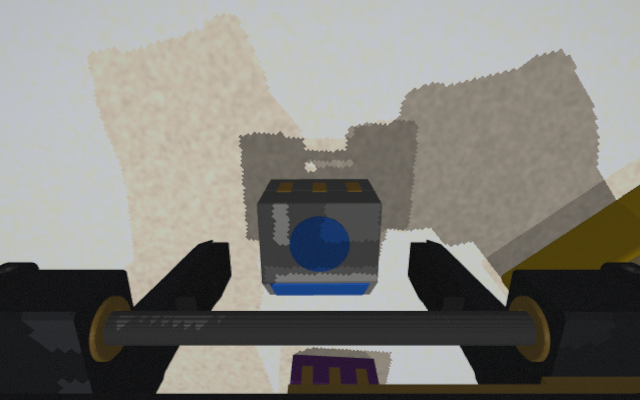

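The module is centred between the fingers, with the disc at (319,244), 2.4 mm ahead of the tool axis. I'll correct that, descend and grip.

Call:
{"fn": "move_arm", "kwargs": {
  "increments": [
    [[0.015, -0.003, 0.16], 0, 1],
    [[0.015, -0.003, 0.32], 0, 1],
    [[0.015, -0.003, 0.32], 0, 1]
  ]
}}

```text
t: 3.2
tool_pos: [0.4539, -0.2753, 0.0341]
tool_rot: [-2.949, 1.082, 0.001]
ft_force: [0.2, 0.9, 0.1]
opening: 0.0882
gripper_force: 0.0
```

Call:
{"fn": "move_arm", "kwargs": {
  "increments": [
    [[0, 0, 0], 0, 0.4],
    [[0, 0, 0], 0, 0.4],
    [[0, 0, 0], 0, 0.4],
    [[0, 0, 0], 0, 0.4],
    [[0, 0, 0], 0, 0.4]
  ],
  "force": 25
}}

```text
t: 3.82
tool_pos: [0.4545, -0.2758, 0.0348]
tool_rot: [2.949, -1.082, 0.002]
ft_force: [-1.3, 0.0, 7.9]
opening: 0.0638
gripper_force: 25.0
```

Call:
{"fn": "move_arm", "kwargs": {
  "increments": [
    [[0, 0, -0.2], 0, 0.4],
    [[0, 0, -0.6], 0, 0.4],
    [[0, 0, -1], 0, 0.4],
    [[0, 0, -1], 0, 0.4]
  ]
}}

```text
t: 4.32
tool_pos: [0.4565, -0.2767, 0.1882]
tool_rot: [2.948, -1.083, 0.014]
ft_force: [0.1, -0.2, -2.6]
opening: 0.064
gripper_force: 25.0
```

Call:
{"fn": "move_arm", "kwargs": {
  "increments": [
    [[-0.2, -0.25, -0.1], 0, 0.4],
    [[-0.4, -0.5, -0.2], 0, 0.4],
    [[-0.65, -0.79, -0.33], 0, 0.4],
    [[-0.65, -0.79, -0.33], 0, 0.4]
  ]
}}

```text
t: 4.82
tool_pos: [0.4563, -0.117, 0.2331]
tool_rot: [-2.952, 1.07, 0.001]
ft_force: [0.2, -1.0, -2.7]
opening: 0.064
gripper_force: 25.0
```

Call:
{"fn": "move_arm", "kwargs": {
  "increments": [
    [[-0.2, -0.25, -0.1], -0.07, 0.4],
    [[-0.4, -0.5, -0.2], -0.15, 0.4],
    [[-0.65, -0.79, -0.33], -0.24, 0.4],
    [[-0.65, -0.79, -0.33], -0.32, 0.4],
    [[-0.65, -0.79, -0.33], -0.36, 0.4]
  ]
}}

```text
t: 5.45
tool_pos: [0.4579, 0.0314, 0.2814]
tool_rot: [3.141, 0.033, -0.004]
ft_force: [0.9, -1.2, -3.6]
opening: 0.0634
gripper_force: 25.0
```

```bash
python3 - <<'E'
from h import *
w,c=shot("wrist","w3");T=c[1]@np.linalg.inv(bot.camera_params("wrist")["T_tool_cam"])
print(T[:3,3].round(4),np.degrees(np.arctan2(T[1,0],T[0,0])).round(2),bot.get_obs()["opening"],bot.get_obs()["ft_force"])
E
```

```text
[0.4579 0.0314 0.2814] 1.19 0.06358298307465962 [ 0.83590869 -0.26456924 -3.83815892]
```

View pics/w3.png

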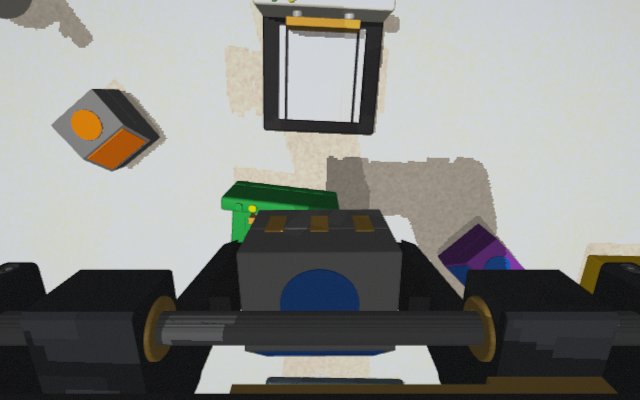

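The wrist view shows the dock with its bar at (323,21), its lines near columns 287 and 357, and its front edge near row 128. The module is held square. I'll move 50 mm forward for a second view and measure the dock.

Call:
{"fn": "move_arm", "kwargs": {
  "increments": [
    [[0.33, 0, 0], 0, 0.4],
    [[0.33, 0, 0], 0, 0.4],
    [[0.33, 0, 0], 0, 0.4],
    [[0.33, 0, 0], 0, 0.4]
  ]
}}

```text
t: 6.0
tool_pos: [0.5071, 0.0321, 0.2822]
tool_rot: [3.141, 0.025, -0.002]
ft_force: [-0.6, 0.4, -1.9]
opening: 0.0635
gripper_force: 25.0
```

```bash
python3 - <<'E'
from h import *
w,c=shot("wrist","w4");T=c[1]@np.linalg.inv(bot.camera_params("wrist")["T_tool_cam"])
np.savez("w4.npz",w=w,K=c[0],T=c[1])
print(T[:3,3].round(4),np.degrees(np.arctan2(T[1,0],T[0,0])).round(2))
for a,ce,m in blobs(w,(12,120,60),(30,255,255),(200,0,440,200),60): print(a,ce,cv2.boundingRect(cv2.findNonZero(m)))
cv2.imwrite("pics/w4c.png",cv2.resize(w[0:200,220:420],None,fx=3,fy=3,interpolation=2)[:,:,::-1])
E
```

```text
[0.5071 0.0321 0.2822] 0.9
638 [321.76332288  77.67241379] (286, 72, 72, 12)
```

View pics/w4c.png

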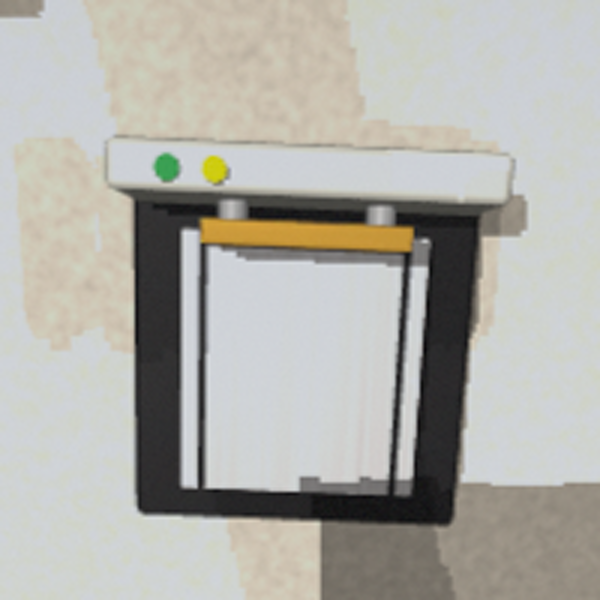

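The crop shows the dock with its bar at crop row 235 (x 202-413), black lines from (205,250) to (201,490) and (407,252) to (392,496), and the deck front edge near row 490. I'll fit these in code.

```bash
cat > dock.py <<'E'
from h import *
def linefit(g,rows,c0,c1,hw=5):
    "dark thin line, guess col c0 at rows[0] to c1 at rows[1]; returns col=a*row+b"
    ys=np.arange(rows[0],rows[1]+1);xs=[]
    for y in ys:
        c=c0+(c1-c0)*(y-rows[0])/(rows[1]-rows[0]);x=np.arange(int(round(c))-hw,int(round(c))+hw+1)
        v=g[y,x].astype(float);wt=np.clip(np.percentile(v,70)-30-v,0,None);xs.append((wt*x).sum()/wt.sum() if wt.sum()>0 else np.nan)
    xs=np.array(xs);ok=np.isfinite(xs)
    for _ in range(3):
        p=np.polyfit(ys[ok],xs[ok],1);ok=np.isfinite(xs)&(abs(np.polyval(p,ys)-xs)<1)
    return p,ok.sum()
def edge(g,cols,r0,r1):
    "row of steepest change between r0..r1 per column, line fit row=a*col+b"
    xs=np.arange(*cols);ys=[]
    for x in xs:
        v=np.diff(cv2.GaussianBlur(g,(3,3),0)[r0:r1,x].astype(float));v=np.clip(-v,0,None);v[v<.5*v.max()]=0
        ys.append((v*np.arange(len(v))).sum()/v.sum()+r0+.5)
    ys=np.array(ys);ok=np.ones(len(xs),bool)
    for _ in range(3):
        p=np.polyfit(xs[ok],ys[ok],1);ok=abs(np.polyval(p,xs)-ys)<1
    return p,ok.sum()
E
python3 - <<'E'
from dock import *
d=np.load("w4.npz");w=d["w"];c=(d["K"],d["T"]);T=c[1]@np.linalg.inv(bot.camera_params("wrist")["T_tool_cam"])
print("tool yaw",np.degrees(np.arctan2(T[1,0],T[0,0])))
g=cv2.cvtColor(w,cv2.COLOR_RGB2GRAY)
L,n=linefit(g,(92,155),288,287.3);Rr,m=linefit(g,(92,155),354.8,351)
print(L,n,Rr,m)
E_,k=edge(g,(291,318),157,170);print("front edge",E_,k)
for z in(.030,.032,.034):
    A=[onz(c,(np.polyval(L,y),y),z) for y in(92,155)];B=[onz(c,(np.polyval(Rr,y),y),z) for y in(92,155)]
    ya=[np.degrees(np.arctan2(*(q[1]-q[0])[[1,0]])) +180 for q in(A,B)]
    M=[(A[i]+B[i])/2 for i in(0,1)]
    print(z,"sep",[np.linalg.norm(A[i]-B[i]) for i in(0,1)],"yaw",ya)
    f=[onz(c,(x,np.polyval(E_,x)),z) for x in(289,352)];dd=f[1]-f[0]
    print(" front",f,np.degrees(np.arctan2(dd[1],dd[0]))+90,"mid back/front",M)
# bar
a,ce,m=blobs(w,(12,120,60),(30,255,255),(200,0,440,200),60)[0]
print("bar",cv2.minAreaRect(cv2.findNonZero(m)))
y,l,mid=pad_yaw(c,m,.066);print("bar yaw,len,mid",y,l,mid)
# heights: bar and front edge in w3
w3=cv2.imread("pics/w3.png")[:,:,::-1].copy()
b3=blobs(w3,(12,120,60),(30,255,255),(200,0,440,200),60)[0]
T3=np.eye(4);a3=np.radians(1.19);T3[:3,:3]=[[np.cos(a3),np.sin(a3),0],[np.sin(a3),-np.cos(a3),0],[0,0,-1]];T3[:3,3]=[.4579,.0314,.2814]
c3=(c[0],T3@bot.camera_params("wrist")["T_tool_cam"])
print("tri bar",tri([(c,ce),(c3,b3[1])]))
g3=cv2.cvtColor(w3,cv2.COLOR_RGB2GRAY);E3,k3=edge(g3,(290,335),110,128);print(E3,k3)
E
```

```text
tool yaw 0.9030313686884077
[-7.55898529e-03  2.87795363e+02] 64 [-6.87131540e-02  3.61209478e+02] 64
front edge [4.09003250e-02 1.50346344e+02] 27
0.03 sep [np.float64(0.0745049811868193), np.float64(0.07433582043657577)] yaw [np.float64(358.803122424383), np.float64(358.66502640712497)]
 front [array([0.50779847, 0.06735495, 0.03      ]), array([ 0.50591062, -0.00651237,  0.03      ])] -1.464007911131361 mid back/front [array([0.58661858, 0.03131577, 0.03      ]), array([0.5168034 , 0.03285857, 0.03      ])]
0.032 sep [np.float64(0.07411341870908766), np.float64(0.07394514698668422)] yaw [np.float64(358.80312242438305), np.float64(358.66502640712497)]
 front [array([0.50820538, 0.06717881, 0.032     ]), array([ 0.50632746, -0.0063003 ,  0.032     ])] -1.4640079111313042 mid back/front [array([0.58661125, 0.03132903, 0.032     ]), array([0.51716298, 0.03286373, 0.032     ])]
0.034 sep [np.float64(0.07372185623135606), np.float64(0.0735544735367927)] yaw [np.float64(358.803122424383), np.float64(358.66502640712497)]
 front [array([0.50861229, 0.06700267, 0.034     ]), array([ 0.50674429, -0.00608823,  0.034     ])] -1.4640079111313327 mid back/front [array([0.58660392, 0.0313423 , 0.034     ]), array([0.51752256, 0.03286888, 0.034     ])]
bar ((321.455810546875, 77.56065368652344), (71.14659118652344, 9.241979598999023), 2.385944128036499)
bar yaw,len,mid -1.4024454484135873 0.0688663923568055 [0.59989463 0.03125229 0.066     ]
tri bar (array([0.60029193, 0.03105838, 0.05707415]), [[-0.1, -0.0], [0.1, 0.0]])
[4.72631991e-02 1.05096995e+02] 45
```

```bash
python3 - <<'E'
from h import *
d=np.load("w4.npz");w=d["w"];Tc=bot.camera_params("wrist")["T_tool_cam"];c=(d["K"],np.array(Tc))
b=blobs(w,(100,110,25),(125,255,255),(230,200,420,400),60)
for a,ce,m in b: print(a,ce,cv2.boundingRect(cv2.findNonZero(m)))
m=b[0][2]
cn=max(cv2.findContours(m,cv2.RETR_EXTERNAL,cv2.CHAIN_APPROX_NONE)[0],key=len)[:,0]
p=cn[cn[:,1]<306]
for z in(-.0145,-.0155):
    Q=np.array([onz(c,q,z)[:2] for q in p])
    s=np.linalg.lstsq(np.c_[2*Q,np.ones(len(Q))],(Q**2).sum(1),rcond=None)[0];print(z,"disc in tool",s[:2],"r",np.sqrt(s[2]+s[0]**2+s[1]**2))
g=cv2.cvtColor(w,cv2.COLOR_RGB2GRAY)
print(g[200:262,300].tolist())
E
```

```text
2742 [319.21261853 292.35849745] (280, 269, 80, 42)
525 [317.05714286 352.61142857] (256, 351, 129, 5)
-0.0145 disc in tool [-0.0028387  -0.00028315] r 0.01581457334131309
-0.0155 disc in tool [-0.00212982 -0.00028482] r 0.01567584427182049
[210, 211, 210, 211, 210, 210, 210, 210, 210, 190, 45, 46, 47, 48, 48, 47, 48, 47, 49, 49, 49, 49, 49, 52, 49, 51, 48, 60, 80, 58, 45, 47, 43, 45, 44, 46, 45, 44, 43, 44, 44, 44, 43, 44, 45, 44, 44, 44, 45, 45, 44, 46, 53, 61, 64, 64, 63, 65, 62, 63, 64, 64]
```

Call:
{"fn": "move_arm", "kwargs": {
  "increments": [
    [[0.434, 0.013, 0.1], 0.019, 0.4],
    [[0.434, 0.013, 0.4], 0.019, 0.4],
    [[0.434, 0.013, 0.8], 0.019, 0.4],
    [[0.434, 0.013, 0.8], 0.019, 0.4],
    [[0.434, 0.013, 0.8], 0.019, 0.4]
  ]
}}

```text
t: 6.68
tool_pos: [0.5743, 0.0318, 0.1648]
tool_rot: [-3.141, 0.034, -0.004]
ft_force: [-0.2, -0.4, -2.9]
opening: 0.0637
gripper_force: 25.0
```

```bash
python3 - <<'E'
from h import *
d=np.load("w4.npz");c=(d["K"],np.array(bot.camera_params("wrist")["T_tool_cam"]))
print("back top edge",onz(c,(300,251.7),-.015),"back bottom edge",onz(c,(300,209.6),.0345))
w,c=shot("wrist","w5");T=c[1]@np.linalg.inv(bot.camera_params("wrist")["T_tool_cam"])
np.savez("w5.npz",w=w,K=c[0],T=c[1])
print(T[:3,3].round(4),np.degrees(np.arctan2(T[1,0],T[0,0])).round(2))
for a,ce,m in blobs(w,(12,120,60),(30,255,255),None,60): 
    y,l,mid=pad_yaw(c,m,.066);print(a,ce.round(1),cv2.boundingRect(cv2.findNonZero(m)),y,l,mid)
E
```

```text
back top edge [ 0.02067198 -0.00761918 -0.015     ] back bottom edge [ 0.02006995 -0.01032046  0.0345    ]
[0.5743 0.0318 0.1648] -1.24
3962 [448.9 386.6] (230, 377, 386, 16) -1.3133430369262413 0.10187610531712334 [ 0.40491785 -0.16395165  0.066     ]
1484 [319.6 169.4] (271, 161, 98, 17) -1.337960910560625 0.06686451501371526 [0.60167471 0.03083116 0.066     ]
1053 [546.3  26.9] (532, 0, 43, 51) -6.007339326950742 0.010150725357837646 [ 0.6908819  -0.11047098  0.066     ]
624 [17.5 10.6] (0, 0, 34, 23) -2.9097549511348433 0.012789516262107937 [0.70501219 0.21233468 0.066     ]
612 [152.8 329.1] (143, 298, 31, 64) 49.374236292875985 0.012836049480587686 [0.46443605 0.17516612 0.066     ]
442 [488.5 331.2] (476, 298, 20, 64) -51.122964486852624 0.007896034462196165 [ 0.45774892 -0.10751919  0.066     ]
273 [362.3 223.7] (352, 216, 22, 16) -6.578037209914825 0.011200739209112291 [0.56013183 0.00056771 0.066     ]
272 [275.8 223.7] (265, 216, 22, 16) 4.010230036762422 0.011194052914078479 [0.56144692 0.06425643 0.066     ]
271 [318.8 223.6] (310, 216, 18, 16) -2.76134866148206 0.012595565441006405 [0.56078332 0.03241301 0.066     ]
110 [275.1 148.2] (270, 143, 12, 12) -2.655731165945653 0.006208075941258516 [0.61727884 0.06158892 0.066     ]
```

View pics/w5.png

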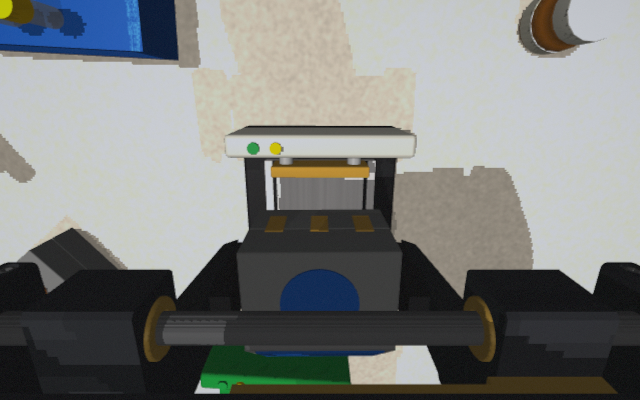

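The wrist view shows the module square to the bar, with its contacts all on row 224 and the bar at (320,169), centred. I'll descend with a small 3 mm back-off.

Call:
{"fn": "move_arm", "kwargs": {
  "increments": [
    [[-0.02, 0.003, 0.15], 0, 0.4],
    [[-0.02, 0.003, 0.35], 0, 0.4],
    [[-0.02, 0.003, 0.55], 0, 0.4],
    [[-0.02, 0.003, 0.55], 0, 0.4],
    [[-0.02, 0.003, 0.55], 0, 0.4]
  ]
}}

```text
t: 7.35
tool_pos: [0.572, 0.0314, 0.0827]
tool_rot: [-3.141, 0.034, -0.006]
ft_force: [-0.4, -0.6, -2.4]
opening: 0.0636
gripper_force: 25.0
```

```bash
python3 - <<'E'
from h import *
w,c=shot("wrist","w6");T=c[1]@np.linalg.inv(bot.camera_params("wrist")["T_tool_cam"])
print(T[:3,3].round(4),np.degrees(np.arctan2(T[1,0],T[0,0])).round(2),bot.get_obs()["ft_force"])
for a,ce,m in blobs(w,(12,120,60),(30,255,255),(180,100,460,260),60): 
    y,l,mid=pad_yaw(c,m,.066);print(a,ce.round(1),cv2.boundingRect(cv2.findNonZero(m)),y,l,(T[:3,:3].T@(mid-T[:3,3])).round(4))
E
```

```text
[0.572  0.0314 0.0827] -1.25 [-0.23070992 -0.71426211 -2.71435668]
3725 [319.  201.6] (245, 186, 149, 29) -1.2549839600838766 0.06486549039309036 [ 0.0305 -0.0001  0.0168]
277 [362.4 223.6] (352, 216, 22, 16) -5.818821793875273 0.007144771240857916 [0.0194 0.02   0.0167]
276 [249.3 172.6] (240, 164, 19, 19) -2.3224816680143334 0.006308379387767713 [ 0.044  -0.0317  0.0169]
273 [275.8 223.7] (265, 216, 22, 16) 4.761485547595129 0.007165843679955206 [ 0.0194 -0.0207  0.0168]
273 [318.9 223.6] (310, 216, 18, 16) -1.7542997980010853 0.008045666298360883 [ 0.0194 -0.0004  0.0167]
```

View pics/w6.png

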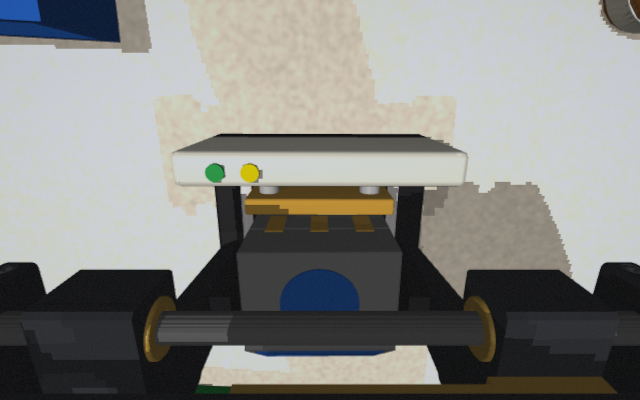

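The wrist view shows the module's back edge about 4 mm short of the bar (bar front edge at row 214), centred and square. I'll lower it to the deck.

Call:
{"fn": "move_arm", "kwargs": {
  "increments": [
    [[0, 0.002, 0.05], 0, 0.4],
    [[0, 0.002, 0.09], 0, 0.4],
    [[0, 0.002, 0.095], 0, 0.4],
    [[0, 0.002, 0.095], 0, 0.4],
    [[0, 0.002, 0.095], 0, 0.4]
  ]
}}

```text
t: 8.02
tool_pos: [0.5703, 0.0308, 0.0662]
tool_rot: [3.141, -0.034, 0.0]
ft_force: [-1.2, -0.4, 2.1]
opening: 0.0639
gripper_force: 25.0
```

Call:
{"fn": "move_arm", "kwargs": {
  "increments": [
    [[0, 0, 0.006], 0, 0.4],
    [[0, 0, 0.006], 0, 0.4],
    [[0, 0, 0.006], 0, 0.4]
  ]
}}

```text
t: 8.4
tool_pos: [0.5703, 0.0308, 0.0651]
tool_rot: [3.141, -0.034, 0.0]
ft_force: [-0.0, -0.7, 2.0]
opening: 0.0637
gripper_force: 25.0
```

The force changed sign, so the module is on the deck. Releasing and lifting.

Call:
{"fn": "move_arm", "kwargs": {
  "increments": [
    [[0, 0, 0], 0, 0.95],
    [[0, 0, 0], 0, 0.95],
    [[0, 0, 0], 0, 0.95],
    [[0, 0, 0], 0, 0.95]
  ]
}}

```text
t: 8.9
tool_pos: [0.5702, 0.0309, 0.065]
tool_rot: [-3.141, 0.034, 0.0]
ft_force: [1.0, 0.4, 0.4]
opening: 0.0835
gripper_force: 0.0
```

Call:
{"fn": "move_arm", "kwargs": {
  "increments": [
    [[0, 0, -0.1], 0, 0.95],
    [[0, 0, -0.3], 0, 0.95],
    [[0, 0, -0.6], 0, 0.95],
    [[0, 0, -0.7], 0, 0.95],
    [[0, 0, -0.7], 0, 0.95]
  ]
}}

```text
t: 9.52
tool_pos: [0.5708, 0.0309, 0.1713]
tool_rot: [-3.141, 0.034, -0.004]
ft_force: [1.0, 0.5, 0.2]
opening: 0.0835
gripper_force: 0.0
```

Call:
{"fn": "move_arm", "kwargs": {
  "increments": [
    [[-0.1, 0, 0], 0, 0],
    [[-0.33, 0, 0], 0, 0],
    [[-0.33, 0, 0], 0, 0],
    [[-0.33, 0, 0], 0, 0],
    [[-0.33, 0, 0], 0, 0]
  ]
}}

```text
t: 10.15
tool_pos: [0.5214, 0.0319, 0.1697]
tool_rot: [-3.141, 0.034, -0.0]
ft_force: [0.1, 0.2, 0.7]
opening: 0.0357
gripper_force: 0.0
```

```bash
python3 - <<'E'
from h import *
w,c=shot("wrist","w7");T=c[1]@np.linalg.inv(bot.camera_params("wrist")["T_tool_cam"])
print(T[:3,3].round(4),np.degrees(np.arctan2(T[1,0],T[0,0])).round(2),{k:np.round(bot.get_obs()[k],3) for k in("ft_force","opening")})
tl=lambda P:(T[:3,:3].T@(P-T[:3,3])).round(4)
for a,ce,m in blobs(w,(12,120,60),(30,255,255),(180,20,460,260),60):
    y,l,mid=pad_yaw(c,m,.066);print("brass",a,ce.round(1),cv2.boundingRect(cv2.findNonZero(m)),y,tl(mid))
for a,ce,m in blobs(w,(100,110,25),(125,255,255),(200,0,450,400),60)[:3]:
    print("blue",a,ce.round(1),cv2.boundingRect(cv2.findNonZero(m)),pad_yaw(c,m,.070)[0],"disc",onz(c,ce,.082),tl(onz(c,ce,.082)),"pad",tl(onz(c,ce,.07)))
E
```

```text
[0.5214 0.0319 0.1697] -1.25 {'ft_force': array([-0.866, -0.439, -0.606]), 'opening': np.float64(0.032)}
brass 1305 [318.4  93.1] (266, 87, 105, 13) -1.2864112803935939 [ 0.0784 -0.0007  0.1037]
brass 126 [271.3  63.6] (265, 57, 13, 14) -9.147396876826264 [ 0.0968 -0.0314  0.1037]
blue 1878 [319.4 144.2] (296, 120, 48, 49) -1.2248447518560965 disc [0.56793002 0.03102204 0.082     ] [ 0.0465 -0.0001  0.0877] pad [ 0.0448 -0.0001  0.0997]
blue 1591 [319.7 190. ] (279, 180, 82, 21) -1.0187023358018052 disc [0.53676302 0.03144391 0.082     ] [0.0153 0.0002 0.0877] pad [0.0119 0.0002 0.0997]
```

View pics/w7.png

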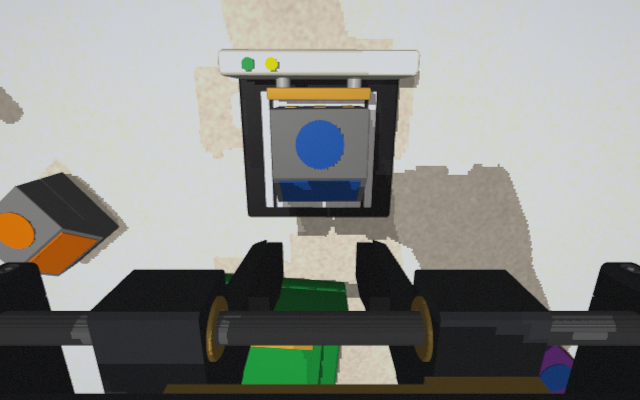

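The wrist view shows the module released upright on the deck, centred (disc at (319,144), pad at (320,190)) and square to the bar (318,93). Next I'll bring the closed fingertips in front of and above the pad.

Call:
{"fn": "move_arm", "kwargs": {
  "increments": [
    [[-0.085, 0, 0.1], 0, 0],
    [[-0.085, 0, 0.25], 0, 0],
    [[-0.085, 0, 0.4], 0, 0],
    [[-0.085, 0, 0.4], 0, 0],
    [[-0.085, 0, 0.4], 0, 0]
  ]
}}

```text
t: 10.82
tool_pos: [0.5086, 0.0324, 0.1106]
tool_rot: [-3.141, 0.034, -0.001]
ft_force: [0.8, 0.9, -0.3]
opening: 0.0003
gripper_force: 0.0
```

```bash
python3 - <<'E'
from h import *
o=[bot.get_obs()];w,c=shot("wrist","w8");o=bot.get_obs()
print({k:np.round(o[k],4).tolist() for k in("tool_pos","tool_rot","ft_force","opening","gripper_force")})
T=c[1]@np.linalg.inv(bot.camera_params("wrist")["T_tool_cam"]);tl=lambda P:(T[:3,:3].T@(P-T[:3,3])).round(4)
for a,ce,m in blobs(w,(100,110,25),(125,255,255),(200,0,450,400),60)[:3]:
    print(a,ce.round(1),cv2.boundingRect(cv2.findNonZero(m)),"disc",tl(onz(c,ce,.082)),"pad",tl(onz(c,ce,.07)))
E
```

```text
{'tool_pos': [0.5088, 0.0324, 0.1109], 'tool_rot': [-3.1412, 0.034, -0.0022], 'ft_force': [-0.2663, 0.1382, 0.3096], 'opening': -0.0001, 'gripper_force': 0.0}
3645 [319.6 135.1] (286, 101, 68, 69) disc [ 0.0594 -0.0001  0.0287] pad [ 0.058  -0.0001  0.0407]
2768 [319.6 197.5] (265, 185, 111, 27) disc [ 0.0286 -0.0001  0.0287] pad [ 0.0248 -0.      0.0407]
```

View pics/w8.png

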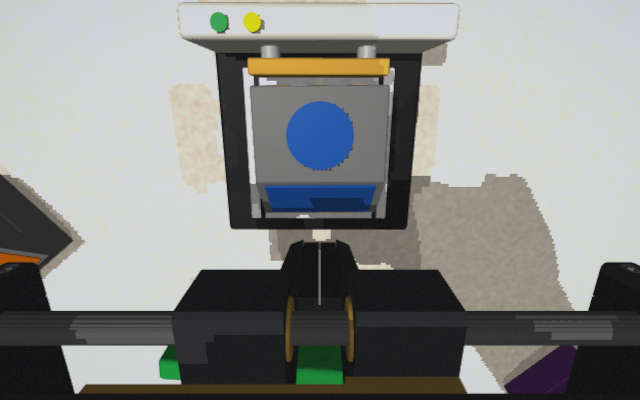

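The fingers are shut, with tips at (320,245), directly in front of the pad at (320,198). I'll approach on the diagonal.

Call:
{"fn": "move_arm", "kwargs": {
  "increments": [
    [[0, 0, 0.053], 0, 0],
    [[0.02, 0, 0.073], 0, 0],
    [[0.04, 0, 0.093], 0, 0],
    [[0.06, 0, 0.113], 0, 0],
    [[0.067, 0, 0.12], 0, 0]
  ],
  "force": 20
}}

```text
t: 11.5
tool_pos: [0.5182, 0.032, 0.0918]
tool_rot: [-3.141, 0.034, 0.0]
ft_force: [-0.5, 0.4, -0.5]
opening: 0.0004
gripper_force: 0.0
```

Call:
{"fn": "move_arm", "kwargs": {
  "increments": [
    [[0.007, 0, 0.007], 0, 0],
    [[0.013, 0, 0.013], 0, 0],
    [[0.02, 0, 0.02], 0, 0],
    [[0.02, 0, 0.02], 0, 0]
  ]
}}

```text
t: 12.0
tool_pos: [0.521, 0.032, 0.089]
tool_rot: [-3.141, 0.034, 0.0]
ft_force: [-0.2, -0.8, 0.4]
opening: 0.0004
gripper_force: 0.0
```

Call:
{"fn": "move_arm", "kwargs": {
  "increments": [
    [[0.007, 0, 0.005], 0, 0],
    [[0.013, 0, 0.01], 0, 0],
    [[0.02, 0, 0.013], 0, 0],
    [[0.02, 0, 0.013], 0, 0]
  ]
}}

```text
t: 12.5
tool_pos: [0.5239, 0.0319, 0.0871]
tool_rot: [3.141, -0.034, -0.0]
ft_force: [-1.4, 0.2, 1.5]
opening: 0.0006
gripper_force: 1.1
```

Call:
{"fn": "move_arm", "kwargs": {
  "increments": [
    [[0.007, 0, 0], 0, 0],
    [[0.013, 0, 0.003], 0, 0],
    [[0.02, 0, 0.006], 0, 0],
    [[0.02, 0, 0.006], 0, 0]
  ]
}}

```text
t: 13.0
tool_pos: [0.527, 0.0318, 0.0862]
tool_rot: [3.141, -0.034, -0.0]
ft_force: [-2.0, -0.7, 2.2]
opening: 0.0008
gripper_force: 1.5
```

Contact is made at the expected place, with balanced forces. I'll continue slowly along the module's expected path.

Call:
{"fn": "move_arm", "kwargs": {
  "increments": [
    [[0.007, 0, 0.003], 0, 0],
    [[0.013, 0, 0.006], 0, 0],
    [[0.02, 0, 0.01], 0, 0],
    [[0.02, 0, 0.01], 0, 0]
  ]
}}

```text
t: 13.5
tool_pos: [0.5293, 0.0317, 0.0845]
tool_rot: [3.141, -0.034, -0.002]
ft_force: [-5.0, 0.6, 5.0]
opening: 0.0005
gripper_force: 3.3
```

Call:
{"fn": "move_arm", "kwargs": {
  "increments": [
    [[0.006, 0, 0.006], 0, 0],
    [[0.01, 0, 0.01], 0, 0],
    [[0.013, 0, 0.013], 0, 0],
    [[0.013, 0, 0.013], 0, 0]
  ]
}}

```text
t: 14.0
tool_pos: [0.5307, 0.0317, 0.0833]
tool_rot: [3.141, -0.034, -0.004]
ft_force: [-10.2, 0.0, 16.1]
opening: 0.0004
gripper_force: 9.3
```

Call:
{"fn": "move_arm", "kwargs": {
  "increments": [
    [[0.002, 0, -0.001], 0, 0],
    [[0.004, 0, -0.003], 0, 0],
    [[0.006, 0, -0.004], 0, 0],
    [[0.006, 0, -0.004], 0, 0]
  ]
}}

```text
t: 14.5
tool_pos: [0.5312, 0.0317, 0.0835]
tool_rot: [3.141, -0.034, -0.005]
ft_force: [-9.3, 0.0, 12.6]
opening: 0.0005
gripper_force: 7.6
```

```bash
python3 - <<'E'
from h import *
w,c=shot("wrist","w9");o=bot.get_obs()
print({k:np.round(o[k],4).tolist() for k in("tool_pos","ft_force","ft_torque")})
T=c[1]@np.linalg.inv(bot.camera_params("wrist")["T_tool_cam"])
for a,ce,m in blobs(w,(100,110,25),(125,255,255),(200,0,450,400),60)[:2]:
    print(a,ce.round(1),cv2.boundingRect(cv2.findNonZero(m)),"disc",onz(c,ce,.078).round(4))
for a,ce,m in blobs(w,(12,120,60),(30,255,255),(180,0,460,260),60)[:4]:
    y,l,mid=pad_yaw(c,m,.066);x0,y0,ww,hh=cv2.boundingRect(cv2.findNonZero(m));print(a,ce.round(1),(x0,y0,ww,hh),y,mid.round(4),"low edge",onz(c,(ce[0],y0+hh-1),.066).round(4))
E
```

```text
{'tool_pos': [0.5312, 0.0317, 0.0835], 'ft_force': [-8.8452, 0.9181, 13.0661], 'ft_torque': [0.0406, 1.932, -0.0438]}
4505 [320.  175.6] (282, 139, 77, 75) disc [0.5766 0.0307 0.078 ]
2118 [319.2 237.8] (258, 229, 125, 23) disc [0.5483 0.0316 0.078 ]
3184 [317.7 107.7] (236, 98, 164, 21) -1.4079477489693915 [0.6035 0.0312 0.066 ] low edge [0.5992 0.0312 0.066 ]
341 [241.4  71. ] (232, 61, 20, 21) -7.442961081417906 [0.6187 0.062  0.066 ] low edge [0.6149 0.0626 0.066 ]
```

Call:
{"fn": "move_arm", "kwargs": {
  "increments": [
    [[0.002, 0, -0.001], 0, 0],
    [[0.004, 0, -0.002], 0, 0],
    [[0.006, 0, -0.002], 0, 0],
    [[0.006, 0, -0.002], 0, 0]
  ]
}}

```text
t: 15.05
tool_pos: [0.5317, 0.0317, 0.0835]
tool_rot: [3.141, -0.034, -0.007]
ft_force: [-10.2, 0.0, 10.8]
opening: 0.0004
gripper_force: 7.2
```

```bash
python3 - <<'E'
from h import *
for i in range(4):
    w,c=shot("wrist");o=bot.get_obs()
    r=[onz(c,b[1],.078)[0] for b in blobs(w,(100,110,25),(125,255,255),(200,0,450,400),60)[:1]]
    bb=[(b[1].round(1).tolist(),cv2.boundingRect(cv2.findNonZero(b[2]))) for b in blobs(w,(12,120,60),(30,255,255),(180,0,460,260),60)[:2]]
    print(o["t"],o["tool_pos"].round(4),o["ft_force"].round(1),r,bb)
E
```

```text
15.1 [0.5317 0.0317 0.0835] [-9.8 -0.1 10.6] [np.float64(0.5771286314479276)] [([317.7, 107.7], (236, 98, 164, 21)), ([241.5, 72.4], (232, 62, 20, 22))]
15.15 [0.5317 0.0317 0.0836] [-9.5 -0.3 10.7] [np.float64(0.5771089822994901)] [([317.8, 107.7], (236, 98, 164, 21)), ([241.5, 72.4], (232, 62, 20, 22))]
15.2 [0.5317 0.0317 0.0835] [-8.8 -0.7  9.7] [np.float64(0.5770995898856698)] [([317.7, 107.7], (236, 98, 164, 21)), ([241.5, 72.4], (232, 62, 20, 22))]
15.25 [0.5317 0.0316 0.0835] [-9.3 -0.4 11.4] [np.float64(0.5771040183752559)] [([317.7, 107.7], (236, 98, 164, 21)), ([241.5, 72.4], (232, 62, 20, 22))]
```

The bar moved 0.5 mm with the tool relative to the fence, so it is not at its stop yet. I'll push further.

Call:
{"fn": "move_arm", "kwargs": {
  "increments": [
    [[0.003, 0, 0.001], 0, 0],
    [[0.006, 0, 0.002], 0, 0],
    [[0.008, 0, 0.002], 0, 0],
    [[0.008, 0, 0.002], 0, 0],
    [[0.008, 0, 0.002], 0, 0]
  ]
}}

```text
t: 15.88
tool_pos: [0.5319, 0.0317, 0.0834]
tool_rot: [3.14, -0.033, -0.01]
ft_force: [-12.8, -0.3, 17.5]
opening: 0.0004
gripper_force: 10.5
```

```bash
cat > chk.py <<'E'
from h import *
w,c=shot("wrist");o=bot.get_obs()
b=blobs(w,(100,110,25),(125,255,255),(200,0,450,400),60)[0]
q=blobs(w,(12,120,60),(30,255,255),(180,0,460,260),60)[:2]
print(o["t"],o["tool_pos"].round(4),o["ft_force"].round(1),"disc",onz(c,b[1],.078)[0].round(4),"bar-LED px",(q[0][1]-q[1][1])[1].round(2),"disc-LED",(b[1]-q[1][1])[1].round(2),q[0][1].round(1),q[1][1].round(1))
E
python3 chk.py
```

```text
15.925 [0.5319 0.0316 0.0834] [-12.6  -0.   16. ] disc 0.5772 bar-LED px 35.54 disc-LED 103.33 [317.  108.3] [241.4  72.8]
```

Call:
{"fn": "move_arm", "kwargs": {
  "increments": [
    [[0.002, 0, -0.002], 0, 0],
    [[0.002, 0, -0.003], 0, 0],
    [[0.002, 0, -0.003], 0, 0],
    [[0.002, 0, -0.003], 0, 0]
  ]
}}

```text
t: 16.42
tool_pos: [0.5319, 0.0317, 0.0835]
tool_rot: [3.14, -0.033, -0.011]
ft_force: [-13.3, 0.1, 13.1]
opening: 0.0009
gripper_force: 9.3
```

```bash
python3 chk.py; python3 chk.py
```

```text
16.475 [0.5319 0.0316 0.0835] [-12.2   1.2  13. ] disc 0.5772 bar-LED px 35.44 disc-LED 103.25 [317.2 108.2] [241.4  72.8]
16.525 [0.5319 0.0317 0.0835] [-13.3   1.3  13.3] disc 0.5772 bar-LED px 35.43 disc-LED 103.23 [317.2 108.2] [241.4  72.8]
```

```bash
python3 -c "
from bench import bot
print(bot.close_job())"
```

```text
the job is handed in; nothing more can be done
None
```

I set the blue-pad module upright on the deck, square to the bar and within about 0.7 mm of centre, let go, then pushed its pad diagonally. By force and camera, bar and deck are fully pressed. I handed in at 16.5 s, still holding about 18 N; no verdict came back.

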